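Lock the lever balance with its pin

ROBOT

A 6-joint arm with a two-finger parallel gripper is mounted at the origin on a cart in front of the work surface, level with it; the furniture and walls round the work are solid. World frame = base frame: x ahead of the robot, y to its left, z up, the work surface at z = 0. Lengths are in mm, angles in rad, forces in N, time in s.
With the tool pointing down it reaches from about 425 to 925 mm from the base axis. Payload 12.5 kg.
Tool frame: the origin (TCP) lies midway between the tips of the shut fingers; the grasp point (between the pads) lies 19 mm behind it (manip.grip_point_offset is the distance from the TCP to the grasp point, in mm); z points along the fingers, y is the direction in which the jaws open and shut (so a half turn about z gives the same grasp; the last joint's range is limited). The gripper opens to 85 mm and grips with 20 to 120 N. Pads are 22 mm wide; open, the fingers measure 114 mm over their backs; the gripper's body (76 mm by 85 mm) begins 54 mm behind the grasp point. The pads swing forward as they close: fully open they stand 13 mm farther back than shut.
Start: joints at [1.056, 0.491, 1.559, -0, 1.092, -0.106], TCP at [248.428, 573.523, 231.327] pointing down, gripper open.
Joint ranges: [-3.1, 3.1], [-0.84, 2.19], [0.05, 2.79], [-1.13, 4.28], [0.06, 2.93], [-2.69, 2.69]. Speed limits (rad/s): [2.22, 2.22, 2.79, 3.14, 3.14, 3.14].

INTERFACE

Orientations are given as a 3x3 rotation matrix whose columns are the frame's x, y, z axes.
In Python, from station import get_obs, imaging, manip gives the robot as it stands.
- The arm moves only by the tool carry_out, never from a script. Its argument "deltas" is a list that holds one entry, the list of rows, each a list of 7 numbers: the closure, from -1 (fully open) to 1 (shut), so that 0 is half open, then the shift along the tool's x, y, z each as a share of 0.4 m, from -1 to 1, then the turn, a rotation vector about the tool's x, y, z each as a share of 30 degrees, from -1 to 1. In form: [[[claw, x, y, z, ax, ay, az], ...]]. A call has 1 to 10 rows; each row is the pose to reach, as a shift and turn from the pose commanded when the call began, along the tool's axes at that moment; what a row does not reach only later rows make up. A row lasts 1/10 s, in which the tool goes at most 50 mm and 8.59 degrees, less where a joint would pass 70% of its speed; a pose out of reach is approached as far as the arm can. A call with a number of a shift or a turn outside -1 to 1 is refused whole. A call with a gripper value outside its range is refused whole. The fingers move at their own pace and stop on an object; "grip_force" is the grip in N (left out, the last holds). Time passes only in rows, so rows that repeat a pose let the fingers close. It gives the time, the measured TCP pose, the force and the opening at its end, in the units of the state.
- get_obs(): the state, without advancing time (a new reading comes with each control period).
- imaging.capture(name): name is "scene" or "top"; returns a dict with "img" (480x640x3 uint8, red, green, blue), "fx", "fy", "cx", "cy" (pixels), "k1" (the pictures are not rectified: a ray, as slopes to the right and down, at radius r is drawn at 1 + k1 r^2 times it, then the intrinsics apply), "world_from_camera" (4x4, takes a point from camera to world coordinates). Camera axes: x right, y down, z forward; pixel columns grow to the right and rows downward; lengths in mm; the calibration is good to about 2 mm. A picture is of the moment at which its call begins. There is no depth.
- manip.sign_off(): hands the job in, once; it reports no verdict.
The state is a dict: "t": time; "q": joint angles; "dq": joint speeds; "joint_torque": joint torques, N m; "position": TCP position; "orientation": TCP orientation; "contact_force": force on the tool from outside, world axes, zero at the start; "torque": the same for the moment, N m; "grip_width": finger opening in mm.
Only numpy, scipy, OpenCV 4.12 (cv2) and the standard library are available. Lean on these libraries where they do the work, as an engineer would, in place of code of your own. Each camera call takes 0.05 s, during which the arm holds its last target. There are 200 camera calls.

TASK

Lock the demonstration lever for storage: level its tilted beam so that the hole in the beam lines up with the holes in the two metal cheeks, then push the lock pin from its wooden rest through all of them from the robot's side, until the pin's black head sits against the near cheek. The rest hides the head, so carry the pin by its shaft, start it well into the holes, let go of it there, and then drive it home by the head. Leave the scissors, onion, Petri dish and magnifier where they are.

Things in the scene. Friction and masses are not known exactly. Their poses are not given: they have to be found in the camera images.
- lever_stand: Fixed lever stand: grey base 100 x 150 x 14 mm with two upright aluminium cheeks, 8 mm thick, outer faces 15 mm either side of the centre plane, 138 mm high; the beam turns between them. Origin: under the pivot, on the worktop. x: along pivot and holes, away from the robot (turned up to 0.3 rad); y: along the level beam to the left; z up. Pivot 115 mm above the origin.
- beam (a joint): Tilt of the beam about the stand's x axis in rad; 0 = level, holes lined up; positive = left (+y) end up. Starts with the left end up by 0.11 to 0.25; travel +-0.27. The pivot has friction: the beam stays where it is left, and a push of about 1.2 N near an end turns it.
- beam_left_top (a point): Point on the beam's top edge 130 mm left of the pivot, 130 mm above the worktop when level. The pale wooden beam is 320 mm long, 30 mm high, 10 mm thick, with its lock hole 50 mm left of the pivot.
- beam_right_top (a point): The same point 130 mm right of the pivot.
- lock_mouth (a point): Centre of the lock hole's mouth on the near cheek's outer face, 50 mm left of the pivot and as high (115 mm), in an ear of the cheek (y 25 to 75 mm, height 92 to 138 mm in the stand's frame). Axes as the stand's: x is the way the pin goes in. Near cheek, beam and far cheek all have 12 mm holes; the far cheek ends 30 mm deep.
- lock_pin: Loose lock pin, about 60 g, lying level: steel shaft 10 mm in diameter, 80 mm long (the last 8 mm taper to 4 mm), and a round black head 24 mm in diameter, 22 mm long. Origin: on the axis where the head meets the shaft; x: along the shaft to the tip (head at x -22 to 0 mm). Balances about 25 mm from the head. In the rest its axis is 30 mm above the worktop.
- pin_tip (a point): The pin's tip, 80 mm along x from the pin's origin. Let go when part-way in, the pin stays in the holes but its head sags by up to 0.12 rad; lift the head level again before pushing, or it binds. Pushing home then takes only a few N.
- pin_rest: Fixed wooden rest 108 x 44 x 46 mm, left or right of the stand; the pin's origin lies 30 mm above the rest's, x axes parallel. A pocket with 46 mm high walls hides the head (x -32 to 2 mm); the shaft is free to grip at x 2 to 64 mm above a 6 mm base; a notched post 36 mm high carries it at x 64 to 74 mm. Lift the pin straight up.
- scissors: Bystander: loose scissors 87 x 199 x 9 mm, lying in the low dissecting tray on the side of the stand opposite the pin rest.
- onion: Bystander: loose onion, 60 mm wide, 71 mm high, behind the right end of the beam.
- petri_low: Bystander: loose Petri dish, 61 mm wide, 15 mm high, in front of the stand.
- loupe: Bystander: loose folding magnifier, 30 x 43 x 15 mm, in front of the stand.
Not all that is in view belongs to the job. Several things have the shape of the lock_pin; the one meant has the colours described above.

How it is judged (in metres and radians):
On the way, in this order (a step that is already met when the one before it is completed fails the run):
1. the beam is level (within 0.06 rad), the pin not yet in its holes (value of joint beam between -0.06 and 0.06 rad and distance between pin_tip and lock_mouth above 0.01 m), for 0.2 s.
2. the pin is started in the holes, its tip at least into the beam, the head still over 1 cm from the near cheek, and the fingers have let it go (x of pin_tip in the frame of lock_mouth above 0.014 m and x of lock_pin in the frame of lock_mouth below -0.01 m and angle between the x axis of lock_pin and the x axis of lock_mouth, either way round below 0.25 rad and distance between lock_pin and lock_mouth below 0.068 m and contact force between the fingers and lock_pin below 0.1 N), for 0.2 s.
At the end, for the whole second after the job is handed in: The beam is level within 0.06 rad and the pin, at rest, goes through near cheek, beam and far cheek, tip away from the robot, its head within 4 mm of the near cheek (x of lock_pin in the frame of lock_mouth above -0.004 m and distance between lock_pin and lock_mouth below 0.007 m and angle between the x axis of lock_pin and the x axis of lock_mouth, either way round below 0.12 rad and x of pin_tip in the frame of lock_mouth above 0.07 m and value of joint beam between -0.06 and 0.06 rad and linear speed of lock_pin below 0.02 m/s); the robot touches nothing.
It fails at once if the scissors, onion, Petri dish or magnifier pushed more than 3 cm (distance of any of scissors, onion, petri_low, loupe from where it was at the start of the episode above 0.03 m).
It also fails if it takes over 58 s, if anything falls off the work surface, if the arm or the gripper's body presses on something with over 40 N, if the wrist force passes 120 N, or if a joint passes its speed limit or range.

## Working session

There is one attempt and no reset: what is moved stays moved. The work goes in short steps, Python scripts to look and compute and a tool call to move; the robot and the scene stay as the last step left them, time stands still between calls to the robot, and variables do not carry over. Pictures are saved under pics/ and viewed, about 8 in all and at most 12, crops included, and the job is handed in when it is done.

Besides the shell and the picture viewer there is one more tool, called after ">>>" by a JSON object that holds its "fn" and its "kwargs". carry_out: Moves the arm, as the interface text tells. Its arguments: {"type":"object","properties":{"deltas":{"type":"array"},"grip_force":{"type":"number"}},"required":["deltas"]}

```bash
mkdir -p pics; ls; cat > h.py <<'E'
import numpy as np, cv2
from station import get_obs, imaging, manip
def cap(n):
    c=imaging.capture(n); return c
def ray(c,u,v):
    x=(u-c['cx'])/c['fx']; y=(v-c['cy'])/c['fy']; a,b=x,y
    for _ in range(20):
        s=1+c['k1']*(a*a+b*b); a,b=x/s,y/s
    T=np.array(c['world_from_camera']); d=T[:3,:3]@[a,b,1]
    return T[:3,3],d/np.linalg.norm(d)
def onz(c,u,v,z):
    o,d=ray(c,u,v); return o+d*(z-o[2])/d[2]
def proj(c,p):
    T=np.array(c['world_from_camera']); q=T[:3,:3].T@(np.array(p,float)-T[:3,3]); a,b=q[:2]/q[2]; s=1+c['k1']*(a*a+b*b)
    return c['fx']*a*s+c['cx'],c['fy']*b*s+c['cy']
def tri(c1,p1,c2,p2):
    o1,d1=ray(c1,*p1);o2,d2=ray(c2,*p2)
    t=np.linalg.lstsq(np.array([d1,-d2]).T,o2-o1,rcond=None)[0]
    a,b=o1+t[0]*d1,o2+t[1]*d2
    return (a+b)/2,np.linalg.norm(a-b)
def save(c,f,box=None,k=1):
    im=c['img'][:,:,::-1]
    if box: im=im[box[1]:box[3],box[0]:box[2]]
    cv2.imwrite('pics/'+f,cv2.resize(im,None,fx=k,fy=k,interpolation=cv2.INTER_CUBIC))
E
python3 - <<'E'
from h import *
for n in ['scene','top']:
    c=cap(n); save(c,n+'0.png'); np.save(n+'0.npy',c,allow_pickle=True); print(n,c['fx'],c['k1'],np.round(c['world_from_camera'],3).tolist())
print(get_obs())
E
```

```text
pics
scene 552.8812889286769 -0.09356819339053636 [[-0.888, -0.315, 0.334, 145.709], [-0.459, 0.626, -0.63, 839.586], [-0.01, -0.713, -0.701, 966.598], [0.0, 0.0, 0.0, 1.0]]
top 583.1673683944916 -0.02489238454431909 [[-0.002, -0.996, 0.094, 425.432], [-1.0, 0.002, -0.006, 39.656], [0.006, -0.094, -0.996, 1403.221], [0.0, 0.0, 0.0, 1.0]]
{'t': 0.1, 'q': array([ 1.05640712e+00,  4.91468706e-01,  1.55943770e+00,  4.07454536e-05,
        1.09170987e+00, -1.05595810e-01]), 'dq': array([-0.00060519, -0.00103734, -0.00110734, -0.00223309, -0.00017636,
       -0.00043899]), 'joint_torque': array([ 3.29061186e-03, -6.19449806e+01, -2.62025875e+01, -8.02959721e-05,
        2.85792448e-03, -5.87160507e-07]), 'position': array([248.29617766, 573.31791095, 230.78823375]), 'orientation': array([[-9.17593606e-01,  3.97519418e-01, -5.35105509e-04],
       [ 3.97519752e-01,  9.17593202e-01, -8.73370638e-04],
       [ 1.43827390e-04, -1.01411432e-03, -9.99999475e-01]]), 'contact_force': array([-0.56267136, -0.10602011,  0.62180576]), 'torque': array([-0.01555119,  0.00076936,  0.03726036]), 'grip_width': 85.36918720534618}
```

View pics/scene0.png

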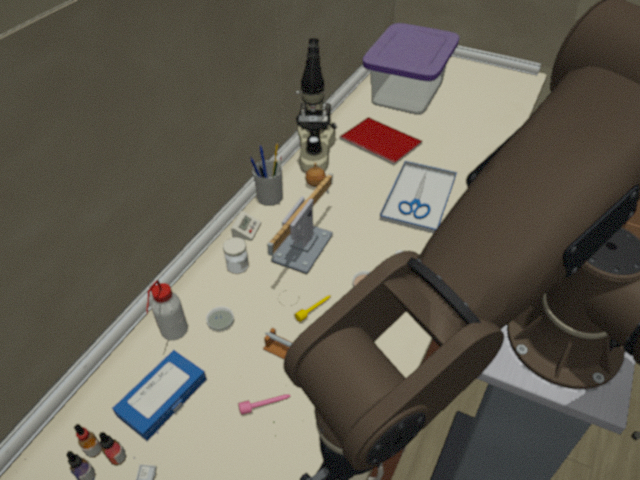

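View pics/top0.png

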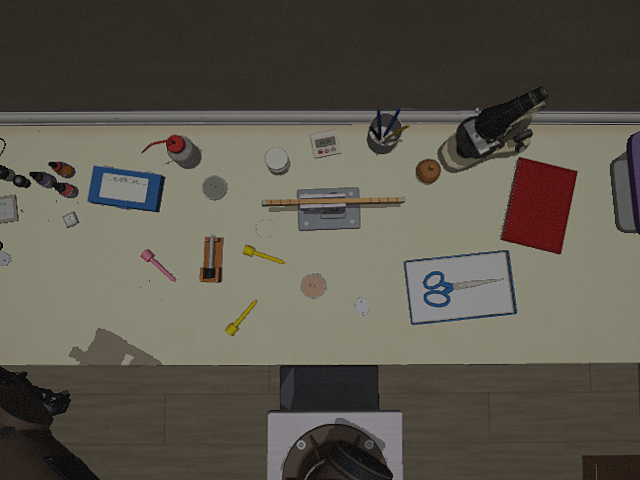

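The top view shows four pin-shaped things: pink (158,265), yellow (263,255), yellow (241,318), and steel with a black head in the wooden rest (211,260). I choose the last. The stand is at about (328,205) and the beam runs from (263,203) to (404,199). Next is a close crop.

```bash
python3 - <<'E'
from h import *
c=np.load('top0.npy',allow_pickle=True).item()
im=c['img'][:,:,::-1]
a=cv2.resize(im[225:295,190:260],None,fx=6,fy=6,interpolation=cv2.INTER_CUBIC)   # rest
b=cv2.resize(im[180:240,255:415],None,fx=5,fy=5,interpolation=cv2.INTER_CUBIC)
o=np.zeros((600,800,3),np.uint8); o[:300,:800]=b; o[300:600,:420]=cv2.resize(a,(420,420))[:300]
cv2.imwrite('pics/crop1.png',o)
hsv=cv2.cvtColor(c['img'],cv2.COLOR_RGB2HSV)
def comps(m,box):
    z=np.zeros_like(m);x0,y0,x1,y1=box;z[y0:y1,x0:x1]=m[y0:y1,x0:x1]
    cs,_=cv2.findContours(z,cv2.RETR_EXTERNAL,cv2.CHAIN_APPROX_NONE)
    for k in cs:
        if cv2.contourArea(k)>15: print(cv2.minAreaRect(k),cv2.contourArea(k))
print('rest');comps(cv2.inRange(hsv,(4,120,60),(16,255,255)),(190,225,235,295))
print('beam');comps(cv2.inRange(hsv,(8,70,90),(22,255,255)),(255,185,415,220))
print('black');comps(cv2.inRange(hsv,(0,0,0),(180,255,45)),(195,255,225,290))
print('base');comps(cv2.inRange(hsv,(0,0,60),(180,45,165)),(290,180,370,235))
for u,v,z in [(211,260,30),(328,208,14),(263,203,130),(404,199,130),(314,286,15),(362,306,15),(428,170,60)]: print(u,v,onz(c,u,v,z).round())
E
```

```text
rest
((210.81631469726562, 259.4903259277344), (20.708179473876953, 44.09686279296875), 3.012787342071533) 287.5
((206.0, 252.0), (30.0, 4.0), 90.0) 94.0
beam
((333.5047607421875, 200.23458862304688), (4.937747001647949, 135.0943145751953), 88.83085632324219) 472.5
black
((208.5, 273.0), (10.0, 11.0), 90.0) 94.5
base
((329.5, 218.5), (31.0, 79.0), 90.0) 2026.0
((329.5, 189.0), (18.0, 79.0), 90.0) 1351.0
211 260 [505. 293.  30.]
328 208 [631.  16.  14.]
263 203 [625. 162. 130.]
404 199 [ 633. -150.  130.]
314 286 [444.  50.  15.]
362 306 [396. -63.  15.]
428 170 [ 714. -218.   60.]
```

View pics/crop1.png

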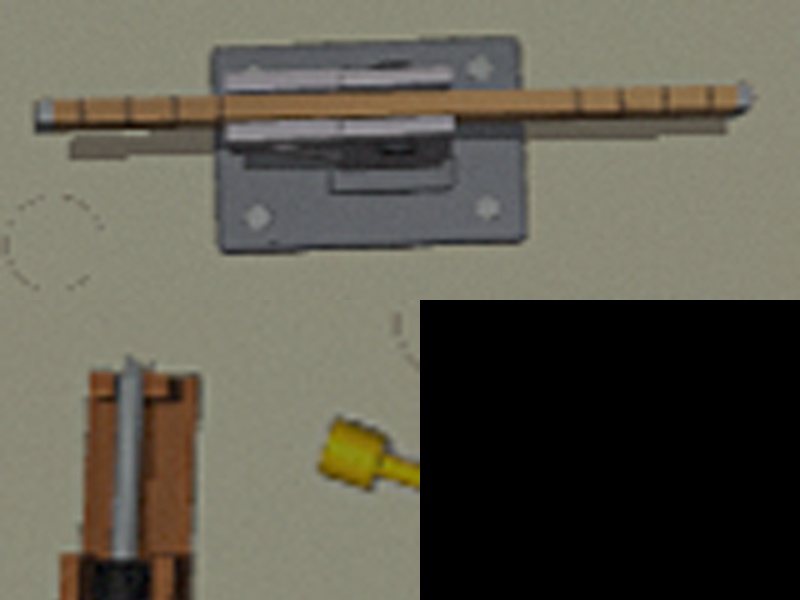

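The crop confirms the choice: black head, steel shaft, wooden rest, tip pointing away from the robot. The beam's left end is at about px (263.8,203) and its right end at (403.6,199.4).

```bash
cat >> h.py <<'E'
from scipy.spatial.transform import Rotation as R
def Rt(th): # tool down, x=-stand x
    cx=np.array([np.cos(th),np.sin(th),0]); cy=np.array([-np.sin(th),np.cos(th),0])
    return np.array([-cx,cy,[0,0,-1]]).T
def delta(p,Rg,o=None):
    o=o or get_obs(); A=R.from_matrix(o['orientation']).as_matrix()
    d=A.T@(np.array(p)-o['position'])/400; w=R.from_matrix(A.T@Rg).as_rotvec()/np.radians(30)
    return np.round(np.r_[d,w],4).tolist()
E
python3 - <<'E'
from h import *
c=np.load('top0.npy',allow_pickle=True).item()
s=lambda x,y:(255+x/5,180+y/5); r=lambda x,y:(190+x/6,225+(y-300)/6)
P=[onz(c,*s(*q),14) for q in [(212,47),(518,38),(525,241),(219,253)]]
print(np.round(P,1).tolist(),np.mean(P,0).round(1))
for a,b in [(0,1),(3,2)]: d=P[a]-P[b]; print(np.arctan2(-d[0],d[1]))
for a,b in [(3,0),(2,1)]: d=P[b]-P[a]; print(np.arctan2(d[1],d[0]))
l=onz(c,*s(44,115),155);rr=onz(c,*s(743,97),105);d=l-rr;print(l,rr,(l+rr)/2,np.arctan2(-d[0],d[1]))
t=onz(c,*r(130,365),30);h=onz(c,*r(122,555),33);d=t-h;print('pin',t,h,np.arctan2(d[1],d[0]),np.linalg.norm(d))
E
```

```text
[[676.1, 90.0, 14.0], [680.3, -57.7, 14.0], [581.7, -60.2, 14.0], [576.1, 86.5, 14.0]] [628.5  14.7  14. ]
0.028742035787480625
0.03790570056310288
0.03540229560512029
0.025790712179798857
[620.93980008 157.50835307 155.        ] [ 636.59827178 -152.55962225  105.        ] [628.76903593   2.47436541 130.        ] 0.05045726164368721
pin [562.24542245 292.0803793   30.        ] [487.21114602 293.51356452  33.        ] -0.019098084789579844 75.10790011200784
```

```bash
python3 -c "
from h import *
print(delta([500,300,230],Rt(.033)));print(delta([624,132,210],Rt(.033)))"
```

```text
[-0.849, -0.3768, 0.0022, -0.0018, -0.0007, -0.8438]
[-1.3004, -0.6389, 0.0524, -0.0018, -0.0007, -0.8438]
```

>>> {"fn": "carry_out", "kwargs": {"deltas": [[[1,-0.849,-0.377,0.0,-0.0018,-0.0007,-0.8438],[1,-0.849,-0.377,0.0,-0.0018,-0.0007,-0.8438],[1,-0.849,-0.377,0.0,-0.0018,-0.0007,-0.8438],[1,-0.849,-0.377,0.0,-0.0018,-0.0007,-0.8438],[1,-0.849,-0.377,0.0,-0.0018,-0.0007,-0.8438],[1,-0.849,-0.377,0.0,-0.0018,-0.0007,-0.8438],[1,-0.849,-0.377,0.0,-0.0018,-0.0007,-0.8438],[1,-0.849,-0.377,0.0,-0.0018,-0.0007,-0.8438],[1,-0.849,-0.377,0.0,-0.0018,-0.0007,-0.8438]]], "grip_force": 40}}

```text
t: 1.0
position: [502.2, 297.4, 230.9]
orientation: [[-1.0, -0.029, 0.0], [-0.029, 1.0, 0.0], [-0.0, 0.0, -1.0]]
contact_force: [-0.7, -0.1, -0.1]
grip_width: 0.0
```

```bash
python3 -c "
from h import *
print(get_obs()['position'],delta([624,132,210],Rt(.033)))
c=cap('scene'); np.save('scene1.npy',c,allow_pickle=True); save(c,'s1.png',(180,150,380,350),4) ; save(c,'s1.png',(200,160,400,300+60),3)"
```

```text
[502.23241239 297.44463903 230.89314738] [-0.2923, -0.4223, 0.0522, 0.0008, 0.0008, -0.0077]
```

View pics/s1.png

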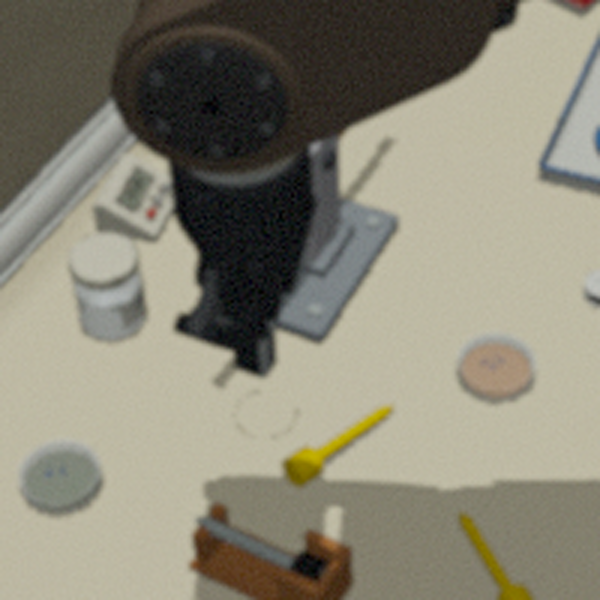

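>>> {"fn": "carry_out", "kwargs": {"deltas": [[[1,-0.2923,-0.4223,0.06,0,0,-0.0077],[1,-0.2923,-0.4223,0.06,0,0,-0.0077],[1,-0.2923,-0.4223,0.06,0,0,-0.0077],[1,-0.2923,-0.4223,0.06,0,0,-0.0077],[1,-0.2923,-0.4223,0.06,0,0,-0.0077],[1,-0.2923,-0.4223,0.06,0,0,-0.0077]]]}}

```text
t: 1.65
position: [622.5, 135.2, 206.5]
orientation: [[-0.999, -0.036, -0.001], [-0.036, 0.999, 0.001], [0.001, 0.001, -1.0]]
contact_force: [-0.2, 1.2, 0.4]
grip_width: -0.1
```

```bash
python3 -c "
from h import *
print(get_obs()['position'],delta([624,132,130],Rt(.033)))
c=cap('scene'); np.save('scene2.npy',c,allow_pickle=True); save(c,'s2.png',(200,140,400,340),3)"
```

```text
[622.45618579 135.15147672 206.53404114] [-0.0037, -0.0082, 0.1913, 0.002, -0.0013, 0.0055]
```

View pics/s2.png

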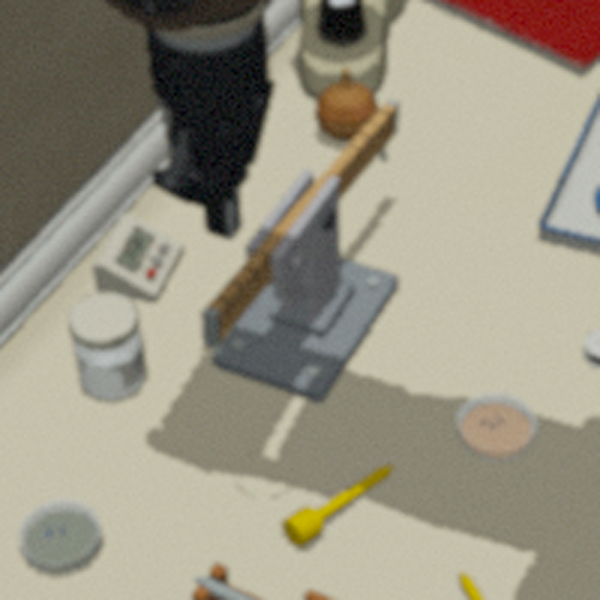

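The left end of the beam is up and the fingertips hang above it, at crop (225,230). I press down now.

>>> {"fn": "carry_out", "kwargs": {"deltas": [[[1,-0.0037,-0.0082,0.06,0.002,-0.0013,0.0055],[1,-0.0037,-0.0082,0.09,0.002,-0.0013,0.0055],[1,-0.0037,-0.0082,0.12,0.002,-0.0013,0.0055],[1,-0.0037,-0.0082,0.14,0.002,-0.0013,0.0055],[1,-0.0037,-0.0082,0.16,0.002,-0.0013,0.0055],[1,-0.0037,-0.0082,0.175,0.002,-0.0013,0.0055],[1,-0.0037,-0.0082,0.185,0.002,-0.0013,0.0055],[1,-0.0037,-0.0082,0.191,0.002,-0.0013,0.0055],[1,-0.0037,-0.0082,0.191,0.002,-0.0013,0.0055],[1,-0.0037,-0.0082,0.191,0.002,-0.0013,0.0055]]]}}

```text
t: 2.7
position: [624.2, 131.9, 131.0]
orientation: [[-0.999, -0.034, 0.001], [-0.034, 0.999, -0.0], [-0.001, -0.0, -1.0]]
contact_force: [0.8, 0.7, -0.4]
grip_width: -0.3
```

```bash
python3 -c "
from h import *
print(get_obs()['position'],get_obs()['contact_force'],delta([624,132,130],Rt(.033)))
t=cap('top'); np.save('top3.npy',t,allow_pickle=True)
c=cap('scene'); np.save('scene3.npy',c,allow_pickle=True); save(c,'s3.png',(255,180,355,285),6)"
```

```text
[624.24224394 131.92264103 130.95600863] [ 0.83394732  0.71800007 -0.35573439] [0.0006, 0.0002, 0.0024, -0.0004, 0.0026, 0.002]
```

View pics/s3.png

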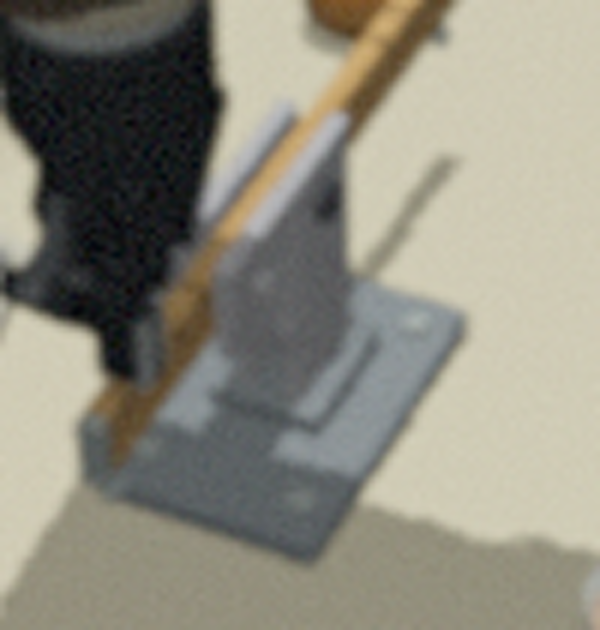

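```bash
python3 -c "
from h import *
c=np.load('scene3.npy',allow_pickle=True).item();t=np.load('top3.npy',allow_pickle=True).item()
O=np.array([628.6,2.5,0]);th=.033
X=np.array([np.cos(th),np.sin(th),0]);Y=np.array([-X[1],X[0],0])
W=lambda x,y,z:O+x*X+y*Y+[0,0,z]
P=dict(mouth=(-15,50,115),pivot=(-15,0,115),TLn=(-5,160,130),BLn=(-5,160,100),TRn=(-5,-160,130),ear_l=(-15,75,138),ear_lb=(-15,75,92),nearbaseL=(-50,85,14),nearbaseR=(-50,-65,14),cheekR=(-15,-30,138))
for k,v in P.items():
  u=proj(c,W(*v));w=proj(t,W(*v));print(k,(np.array(u)-[255,180])*6,(np.array(w)-[255,180])*5)
save(t,'t3.png',(255,180,415,240),5)
"
```

```text
mouth [272.3052612  277.43422321] [288.98972397 148.49797181]
pivot [330.82099779 197.26973548] [401.03835301 144.68837185]
TLn [104.89971987 431.17082134] [ 38.49147639 129.67260159]
BLn [110.7885418  489.48035578] [ 44.81934639 139.63984059]
TRn [478.15792727 -68.72164161] [762.82130824 105.153674  ]
ear_l [239.32688889 273.78366134] [231.42452676 142.90833171]
ear_lb [244.43585817 363.22836942] [234.39681827 157.64772689]
nearbaseL [321.13148701 549.63046023] [220.46992673 253.57082663]
nearbaseR [480.37564299 307.84381755] [533.14784031 242.83510745]
cheekR [363.62899137 106.1023155 ] [470.92576863 134.77282142]
```

View pics/t3.png

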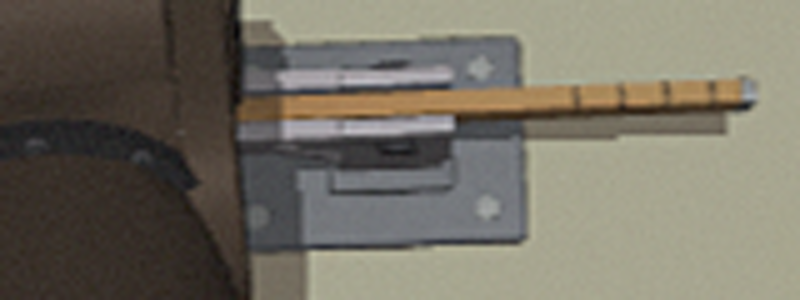

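The camera offsets agree to about 2 mm: pivot hub at crop (325,205), lock hole at (262,285). The beam looks level or a hair high on the left. I press 1.5 mm more, then raise and go for the pin.

>>> {"fn": "carry_out", "kwargs": {"deltas": [[[1,0,0,0.003,0,0,0],[1,0,0,0.004,0,0,0],[1,0,0,0.004,0,0,0],[1,0,0,0.004,0,0,0],[1,0,0,-0.05,0,0,0],[1,0,0,-0.15,0,0,0],[1,0,0,-0.2,0,0,0]]]}}

```text
t: 3.5
position: [624.6, 132.1, 213.5]
orientation: [[-0.999, -0.034, 0.004], [-0.034, 0.999, 0.0], [-0.004, -0.0, -1.0]]
contact_force: [0.2, -0.3, 0.0]
grip_width: 0.2
```

```bash
python3 - <<'E'
from h import *
a=np.load('scene1.npy',allow_pickle=True).item();t0=np.load('top0.npy',allow_pickle=True).item()
# pin tip/head in both views
r=lambda x,y:(190+x/6,225+(y-300)/6); s=lambda x,y:(200+x/3,160+y/3)
print('tip',tri(t0,r(130,365),a,s(200,520)),'pocket end',tri(t0,r(122,555),a,s(297,566)))
print('hub',tri(t0,(255+398/5,180+148/5),np.load('scene3.npy',allow_pickle=True).item(),(255+325/6,180+205/6)))
c=cap('scene'); np.save('scene4.npy',c,allow_pickle=True)
im=c['img'][:,:,::-1]
L=cv2.resize(im[190:290,250:350],None,fx=4,fy=4,interpolation=cv2.INTER_CUBIC); Rr=cv2.resize(im[310:410,245:345],None,fx=4,fy=4,interpolation=cv2.INTER_CUBIC)
cv2.imwrite('pics/s4.png',np.hstack([L,Rr]))
print(get_obs()['position'])
E
```

```text
tip (array([562.52822309, 291.80781463,  32.98520859]), np.float64(1.267483765043198)) pocket end (array([486.72799577, 293.68514791,  30.6966677 ]), np.float64(1.2718884736979486))
hub (array([613.77641418,   3.80013213, 112.12938943]), np.float64(2.667204423194766))
[625.36447887 132.23370417 216.0396406 ]
```

View pics/s4.png

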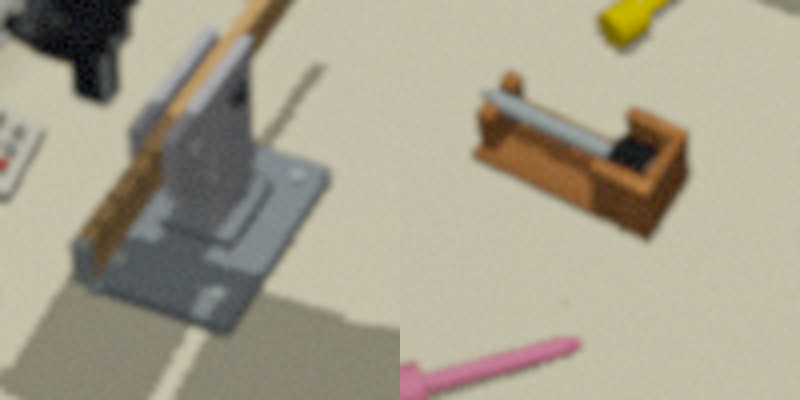

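The beam looks level; its left end is at crop (90,265), in line with the cheek tops. The pin lies with its tip at (490,95) and its head at (632,153). Next I fetch the pin.

```bash
python3 -c "
from h import *
print(manip.grip_point_offset, delta([505.5,293,120],Rt(-.02)))"
```

```text
18.700000000000003 [0.2874, 0.4119, 0.2381, 0.0008, 0.0138, 0.1037]
```

>>> {"fn": "carry_out", "kwargs": {"deltas": [[[0,0.2874,0.4119,0.1,0.0008,0.0138,0.1037],[0,0.2874,0.4119,0.1,0.0008,0.0138,0.1037],[0,0.2874,0.4119,0.2381,0.0008,0.0138,0.1037],[0,0.2874,0.4119,0.2381,0.0008,0.0138,0.1037],[0,0.2874,0.4119,0.2381,0.0008,0.0138,0.1037],[0,0.2874,0.4119,0.2381,0.0008,0.0138,0.1037],[0,0.2874,0.4119,0.2381,0.0008,0.0138,0.1037],[0,0.2874,0.4119,0.2381,0.0008,0.0138,0.1037]]]}}

```text
t: 4.35
position: [504.7, 292.2, 116.2]
orientation: [[-1.0, 0.021, -0.005], [0.021, 1.0, -0.0], [0.005, -0.0, -1.0]]
contact_force: [-0.1, 0.4, 0.5]
grip_width: 42.6
```

```bash
python3 -c "
from h import *
print(get_obs()['position'],get_obs()['grip_width'],delta([505.5,293,12],Rt(-.02)))"
```

```text
[504.72315167 292.21738126 116.17488857] 42.623068947782144 [-0.0031, 0.0021, 0.2604, -0.0004, -0.0088, -0.0018]
```

>>> {"fn": "carry_out", "kwargs": {"deltas": [[[0,-0.003,0.002,0.1,0,-0.0088,0],[0,-0.003,0.002,0.18,0,-0.0088,0],[0,-0.003,0.002,0.23,0,-0.0088,0],[0,-0.003,0.002,0.26,0,-0.0088,0],[0,-0.003,0.002,0.26,0,-0.0088,0],[0,-0.003,0.002,0.26,0,-0.0088,0],[1,-0.003,0.002,0.26,0,-0.0088,0],[1,-0.003,0.002,0.26,0,-0.0088,0],[1,-0.003,0.002,0.26,0,-0.0088,0],[1,-0.003,0.002,0.26,0,-0.0088,0]]], "grip_force": 40}}

```text
t: 5.35
position: [504.7, 293.2, 12.4]
orientation: [[-1.0, 0.02, -0.0], [0.02, 1.0, -0.001], [0.0, -0.001, -1.0]]
contact_force: [0.6, -5.2, 4.8]
grip_width: 8.6
```

>>> {"fn": "carry_out", "kwargs": {"deltas": [[[1,0,0,0,0,0,0],[1,0,0,0,0,0,0]]]}}

```text
t: 5.55
position: [504.7, 293.2, 12.4]
orientation: [[-1.0, 0.02, -0.0], [0.02, 1.0, -0.001], [0.0, -0.001, -1.0]]
contact_force: [-0.1, -4.9, 5.2]
grip_width: 8.7
```

>>> {"fn": "carry_out", "kwargs": {"deltas": [[[1,0,0,-0.03,0,0,0],[1,0,0,-0.08,0,0,0],[1,0,0,-0.16,0,0,0],[1,0,0,-0.25,0,0,0],[1,0,0,-0.25,0,0,0],[1,0,0,-0.25,0,0,0]]]}}

```text
t: 6.15
position: [504.5, 293.8, 112.7]
orientation: [[-1.0, 0.02, 0.001], [0.02, 1.0, 0.0], [-0.001, 0.0, -1.0]]
contact_force: [0.4, -0.4, -1.3]
grip_width: 8.4
```

```bash
python3 - <<'E'
from h import *
o=get_obs();print(o['position'],o['grip_width'],o['contact_force'])
# standoff: tip 25mm before mouth; grip pt 57 before tip
O=np.array([628.6,4,0]);th=.033
X=np.array([np.cos(th),np.sin(th),0]);Y=np.array([-X[1],X[0],0])
m=O-15*X+50*Y; m[2]=115; print('mouth',m)
p=m-(25+57)*X; p[2]=97.5; print(p,delta(p,Rt(th)))
E
```

```text
[504.50787462 293.80183374 112.69237665] 8.42529821344213 [ 0.39876042 -0.42274527 -1.30213109]
mouth [611.95846622  53.47786731 115.        ]
[530.00311117  50.77235842  97.5       ] [-0.0758, -0.6062, 0.0378, 0.0006, 0.0013, -0.1009]
```

>>> {"fn": "carry_out", "kwargs": {"deltas": [[[1,-0.0758,-0.6062,0.0378,0,0.0013,-0.1009],[1,-0.0758,-0.6062,0.0378,0,0.0013,-0.1009],[1,-0.0758,-0.6062,0.0378,0,0.0013,-0.1009],[1,-0.0758,-0.6062,0.0378,0,0.0013,-0.1009],[1,-0.0758,-0.6062,0.0378,0,0.0013,-0.1009],[1,-0.0758,-0.6062,0.0378,0,0.0013,-0.1009],[1,-0.0758,-0.6062,0.0378,0,0.0013,-0.1009],[1,-0.0758,-0.6062,0.0378,0,0.0013,-0.1009]]]}}

```text
t: 6.95
position: [529.4, 51.3, 95.9]
orientation: [[-0.999, -0.033, -0.003], [-0.033, 0.999, -0.001], [0.003, -0.0, -1.0]]
contact_force: [0.1, 0.7, -0.9]
grip_width: 8.4
```

```bash
python3 - <<'E'
from h import *
o=get_obs();print(o['position'],o['grip_width'],o['contact_force'])
c=cap('scene'); t=cap('top'); np.save('scene5.npy',c,allow_pickle=True);np.save('top5.npy',t,allow_pickle=True)
im=c['img'][:,:,::-1];it=t['img'][:,:,::-1]
L=cv2.resize(im[200:280,265:345],(400,400),interpolation=cv2.INTER_CUBIC); Rr=cv2.resize(it[180:260,270:350],(400,400),interpolation=cv2.INTER_CUBIC)
cv2.imwrite('pics/s5.png',np.hstack([L,Rr]))
O=np.array([628.6,4,0]);th=.033
X=np.array([np.cos(th),np.sin(th),0])
tip=o['position']+57*X;tip[2]=o['position'][2]+17.6
for q in [tip,[611.96,53.5,115]]: print((np.array(proj(c,q))-[265,200])*5,(np.array(proj(t,q))-[270,180])*5)
E
```

```text
[529.40749836  51.29246138  95.91411753] 8.417564568377463 [ 0.14260965  0.68902686 -0.91508124]
[225.70839625 152.69841349] [211.3780872 205.8731115]
[175.29610008 133.24905832] [210.57548618 148.49914847]
```

View pics/s5.png

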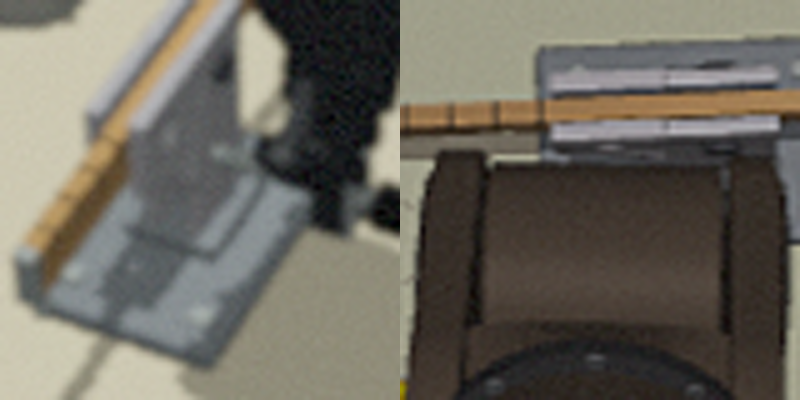

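```bash
python3 - <<'E'
from h import *
cs=[np.load(f'scene{i}.npy',allow_pickle=True).item() for i in (4,5)]
c=cs[1]
f=lambda c:np.clip((cv2.resize(cv2.GaussianBlur(c['img'],(0,0),.6)[205:253,282:330,::-1],(400,400),interpolation=cv2.INTER_CUBIC).astype(float)-50)*1.7,0,255).astype(np.uint8)
cv2.imwrite('pics/s6.png',np.hstack([f(c) for c in cs]))
k=400/48
X=np.array([np.cos(.033),np.sin(.033),0]);Y=np.array([-X[1],X[0],0])
m=np.array([611.96,53.5,115]);pp=lambda q:(np.array(proj(c,q))-[282,205])*k
print('mouth',pp(m),'per10mm X',pp(m+10*X)-pp(m),'Y',pp(m+10*Y)-pp(m),'Z',pp(m+[0,0,10])-pp(m))
o=get_obs()['position'];print(o)
E
```

```text
mouth [150.49350013 180.4150972 ] per10mm X [-32.82461038 -10.53728903] Y [-16.78228651  22.99721766] Z [ -1.30731677 -27.13102431]
[529.56738972  51.73014436  96.19387345]
```

View pics/s6.png

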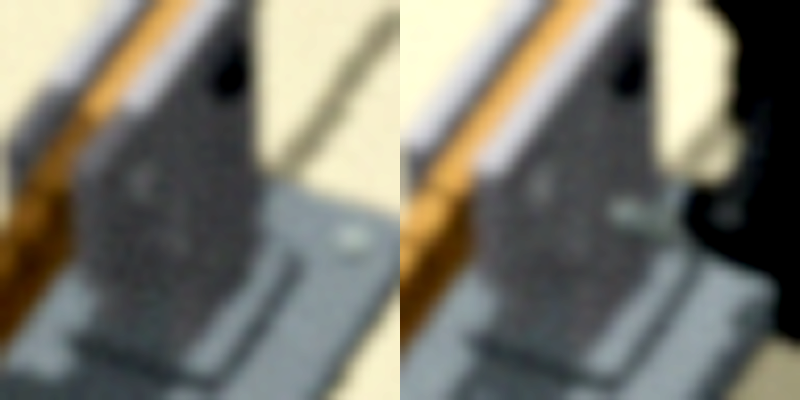

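The shaft tip is at (612,206). Its line along the insertion direction passes within about 1 mm of the lock hole at about (543,184). I raise it 1.2 mm and advance while watching the force.

>>> {"fn": "carry_out", "kwargs": {"deltas": [[[1,0,0,-0.003,0,0,0],[1,-0.02,0,-0.003,0,0,0],[1,-0.035,0,-0.003,0,0,0],[1,-0.05,0,-0.003,0,0,0],[1,-0.06,0,-0.003,0,0,0],[1,-0.07,0,-0.003,0,0,0],[1,-0.07,0,-0.003,0,0,0]]]}}

```text
t: 7.75
position: [558.3, 51.4, 97.5]
orientation: [[-0.999, -0.033, -0.002], [-0.033, 0.999, -0.001], [0.002, -0.001, -1.0]]
contact_force: [-0.3, -0.6, -0.8]
grip_width: 8.5
```

>>> {"fn": "carry_out", "kwargs": {"deltas": [[[1,-0.01,0,0,0,0,0],[1,-0.02,0,0,0,0,0],[1,-0.03,0,0,0,0,0],[1,-0.03,0,0,0,0,0]]]}}

```text
t: 8.15
position: [570.3, 51.8, 97.5]
orientation: [[-0.999, -0.033, -0.002], [-0.033, 0.999, -0.001], [0.002, -0.001, -1.0]]
contact_force: [0.4, -0.0, -0.3]
grip_width: 8.7
```

>>> {"fn": "carry_out", "kwargs": {"deltas": [[[1,-0.01,0,0,0,0,0],[1,-0.02,0,0,0,0,0],[1,-0.03,0,0,0,0,0],[1,-0.03,0,0,0,0,0]]]}}

```text
t: 8.55
position: [582.4, 52.2, 97.5]
orientation: [[-0.999, -0.033, -0.002], [-0.033, 0.999, -0.001], [0.002, -0.001, -1.0]]
contact_force: [0.4, -0.5, -1.2]
grip_width: 8.3
```

>>> {"fn": "carry_out", "kwargs": {"deltas": [[[1,-0.01,0,0,0,0,0],[1,-0.02,0,0,0,0,0],[1,-0.025,0,0,0,0,0],[1,-0.025,0,0,0,0,0]]]}}

```text
t: 8.95
position: [592.1, 52.5, 97.5]
orientation: [[-0.999, -0.033, -0.002], [-0.033, 0.999, -0.001], [0.002, -0.001, -1.0]]
contact_force: [-0.5, -0.7, -0.9]
grip_width: 8.8
```

```bash
python3 - <<'E'
from h import *
o=get_obs();print(o['position'],o['contact_force'],o['torque'])
c=cap('scene'); np.save('scene7.npy',c,allow_pickle=True)
im=c['img'][:,:,::-1]
cv2.imwrite('pics/s7.png',np.clip((cv2.resize(im[195:265,275:345],(560,560),interpolation=cv2.INTER_CUBIC).astype(float)-30)*1.5,0,255))
E
```

```text
[592.12671755  52.53282693  97.48523548] [-0.493085   -0.7127879  -0.92536172] [-0.0621288 -0.0970244  0.0064363][ WARN:0@2.069] global loadsave.cpp:1063 imwrite_ Unsupported depth image for selected encoder is fallbacked to CV_8U.
```

View pics/s7.png

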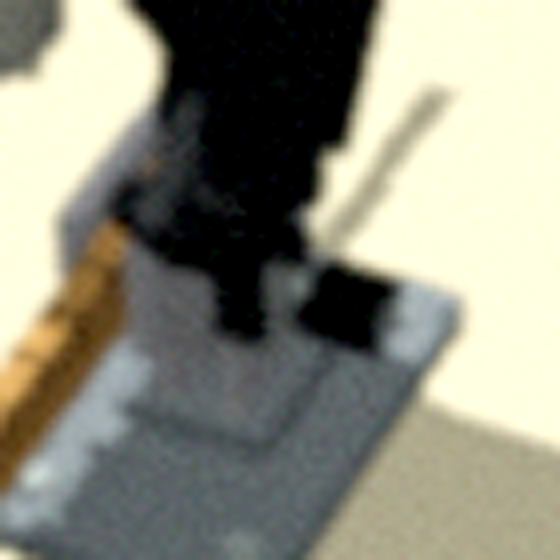

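The fingers are at the cheek with the shaft in the hole. The head is visible behind them at (345,308), with its front face at about (310,300). I let go and hold.

>>> {"fn": "carry_out", "kwargs": {"deltas": [[[0,0,0,0,0,0,0],[0,0,0,0,0,0,0],[0,0,0,0,0,0,0],[0,0,0,0,0,0,0],[0,0,0,0,0,0,0],[0,0,0,0,0,0,0]]]}}

```text
t: 9.6
position: [591.8, 52.5, 97.5]
orientation: [[-0.999, -0.033, -0.002], [-0.033, 0.999, -0.001], [0.002, -0.001, -1.0]]
contact_force: [0.1, 0.5, -0.0]
grip_width: 42.9
```

```bash
python3 - <<'E'
from h import *
c7=np.load('scene7.npy',allow_pickle=True).item()
o=get_obs();print(o['position'],o['contact_force'],o['grip_width'])
for p in [(310,300),(385,310)]: print(onz(c7,275+p[0]/8,195+p[1]/8,115))
c=cap('scene')
for n,d in (('before',c7),('after',c)):
    g=d['img'][225:250,308:330].max(2); ys,xs=np.where(g<45); print(n,len(xs),xs.mean()+308,ys.mean()+225,xs.min()+308,xs.max()+308,ys.min()+225,ys.max()+225)
E
```

```text
[591.80546721  52.53354386  97.51179907] [ 0.14863024  0.46986546 -0.00347097] 42.88818894352952
[575.41993884  56.53927968 115.        ]
[554.89291635  50.72542722 115.        ]
before 79 316.1518987341772 231.83544303797467 308 322 225 237
after 91 316.6703296703297 232.06593406593407 308 323 225 239
```

The pin stays in the holes with a slight sag. I slide back to the head and grip it.

>>> {"fn": "carry_out", "kwargs": {"deltas": [[[0,0.03,0,0,0,0,0],[0,0.06,0,0,0,0,0],[0,0.0875,0,0,0,0,0],[0,0.0875,0,0,0,0,0],[1,0.0875,0,0,0,0,0],[1,0.0875,0,0,0,0,0],[1,0.0875,0,0,0,0,0],[1,0.0875,0,0,0,0,0],[1,0.0875,0,0,0,0,0]]], "grip_force": 30}}

```text
t: 10.55
position: [557.3, 51.4, 97.6]
orientation: [[-0.999, -0.033, -0.001], [-0.033, 0.999, -0.001], [0.001, -0.001, -1.0]]
contact_force: [2.2, -0.8, 0.9]
grip_width: 22.5
```

>>> {"fn": "carry_out", "kwargs": {"deltas": [[[1,0,0,-0.0025,0,0,0],[1,0,0,-0.005,0,0,0],[1,0,0,-0.005,0,0,0],[1,0,0,-0.005,0,0,0]]]}}

```text
t: 10.95
position: [556.6, 51.4, 99.5]
orientation: [[-0.999, -0.033, -0.003], [-0.033, 0.999, -0.001], [0.003, -0.001, -1.0]]
contact_force: [-0.2, 0.1, -1.5]
grip_width: 22.6
```

>>> {"fn": "carry_out", "kwargs": {"deltas": [[[1,0,0,-0.0025,0,0,0],[1,-0.01,0,-0.0025,0,0,0],[1,-0.02,0,-0.0025,0,0,0],[1,-0.03,0,-0.0025,0,0,0],[1,-0.03,0,-0.0025,0,0,0]]]}}

```text
t: 11.45
position: [569.6, 51.8, 100.5]
orientation: [[-0.999, -0.033, -0.001], [-0.033, 0.999, -0.001], [0.001, -0.001, -1.0]]
contact_force: [0.6, -0.3, -1.3]
grip_width: 22.5
```

>>> {"fn": "carry_out", "kwargs": {"deltas": [[[1,-0.01,0,0,0,0,0],[1,-0.02,0,0,0,0,0],[1,-0.03,0,0,0,0,0],[1,-0.04,0,0,0,0,0],[1,-0.045,0,0,0,0,0],[1,-0.045,0,0,0,0,0]]]}}

```text
t: 12.05
position: [587.3, 52.3, 100.6]
orientation: [[-0.999, -0.033, -0.001], [-0.033, 0.999, -0.001], [0.001, -0.001, -1.0]]
contact_force: [1.3, -1.0, 0.1]
grip_width: 22.9
```

>>> {"fn": "carry_out", "kwargs": {"deltas": [[[1,-0.005,0,0,0,0,0],[1,-0.01,0,0,0,0,0],[1,-0.015,0,0,0,0,0],[1,-0.015,0,0,0,0,0]]]}}

```text
t: 12.45
position: [592.9, 52.4, 100.6]
orientation: [[-0.999, -0.033, -0.002], [-0.033, 0.999, -0.001], [0.002, -0.001, -1.0]]
contact_force: [-3.0, -3.1, 2.2]
grip_width: 22.7
```

>>> {"fn": "carry_out", "kwargs": {"deltas": [[[1,-0.005,0,0,0,0,0],[1,-0.0075,0,0,0,0,0],[1,-0.0075,0,0,0,0,0]]]}}

```text
t: 12.75
position: [595.3, 52.4, 100.6]
orientation: [[-0.999, -0.033, -0.003], [-0.033, 0.999, -0.001], [0.003, -0.001, -1.0]]
contact_force: [-6.4, -4.3, 4.4]
grip_width: 22.8
```

>>> {"fn": "carry_out", "kwargs": {"deltas": [[[1,0,-0.0015,-0.0015,0,0,0],[1,0,-0.0015,-0.002,0,0,0],[1,-0.004,-0.0015,-0.002,0,0,0],[1,-0.006,-0.0015,-0.002,0,0,0],[1,-0.006,-0.0015,-0.002,0,0,0]]]}}

```text
t: 13.25
position: [597.2, 52.3, 101.2]
orientation: [[-0.999, -0.033, -0.005], [-0.033, 0.999, -0.001], [0.005, -0.001, -1.0]]
contact_force: [-6.9, -0.4, 4.7]
grip_width: 22.6
```

>>> {"fn": "carry_out", "kwargs": {"deltas": [[[0,0,0,0,0,0,0],[0,0,0,0,0,0,0],[0,0,0,0,0,0,0],[0,0.06,0,0,0,0,0],[0,0.12,0,0,0,0,0],[1,0.15,0,-0.01,0,0,0],[1,0.15,0,-0.01,0,0,0],[1,0.15,0,-0.01,0,0,0],[1,0.15,0,-0.01,0,0,0],[1,0.15,0,-0.01,0,0,0]]]}}

```text
t: 14.25
position: [539.0, 50.2, 105.3]
orientation: [[-0.999, -0.033, -0.002], [-0.033, 0.999, -0.001], [0.002, -0.001, -1.0]]
contact_force: [0.3, -0.7, 0.8]
grip_width: -0.1
```

```bash
python3 - <<'E'
from h import *
o=get_obs();print(o['position'],o['contact_force'],o['grip_width'])
c=cap('scene'); np.save('scene8.npy',c,allow_pickle=True)
g=c['img'].max(2)
print(g[222:240:1,288:322].astype(int).tolist().__str__().replace('], [','\n'))
E
```

```text
[538.96901258  50.18041091 105.27263928] [ 0.31904325 -0.70668816  0.76942712] -0.12073864046749509
[[158, 180, 186, 186, 183, 180, 175, 163, 139, 111, 88, 73, 61, 55, 59, 64, 76, 77, 85, 88, 89, 86, 88, 89, 82, 95, 103, 91, 76, 66, 63, 62, 58, 53
175, 185, 186, 183, 181, 177, 172, 145, 119, 89, 80, 63, 39, 33, 38, 47, 48, 59, 67, 67, 77, 77, 87, 84, 62, 51, 50, 53, 60, 64, 64, 62, 48, 48
187, 189, 182, 179, 174, 174, 156, 127, 102, 84, 67, 46, 30, 34, 33, 40, 40, 39, 43, 45, 51, 61, 76, 68, 58, 46, 41, 54, 72, 66, 66, 62, 53, 43
186, 184, 172, 157, 153, 153, 132, 108, 94, 77, 61, 46, 29, 36, 40, 40, 31, 33, 25, 35, 47, 57, 78, 71, 59, 38, 46, 60, 71, 65, 68, 60, 50, 35
186, 180, 152, 128, 121, 118, 105, 89, 85, 76, 53, 30, 32, 38, 28, 37, 40, 30, 35, 52, 61, 73, 78, 78, 59, 43, 46, 61, 68, 66, 66, 53, 42, 29
175, 158, 130, 106, 108, 101, 90, 94, 90, 74, 47, 32, 25, 28, 33, 33, 35, 30, 40, 67, 78, 79, 84, 86, 69, 59, 51, 50, 58, 60, 58, 56, 44, 38
144, 128, 111, 102, 103, 101, 94, 95, 88, 69, 39, 25, 24, 33, 33, 29, 31, 31, 44, 67, 78, 90, 83, 88, 85, 92, 85, 72, 63, 50, 50, 42, 37, 
[... 933 characters left out ...]
92, 102, 95, 91, 92, 93, 88, 90, 91, 95, 107, 129, 138, 140, 129, 127, 140, 148, 148, 146
103, 102, 107, 108, 101, 102, 100, 94, 95, 92, 88, 87, 86, 92, 92, 93, 91, 92, 90, 91, 90, 93, 90, 97, 117, 132, 145, 134, 120, 119, 130, 145, 149, 147
100, 112, 117, 114, 107, 97, 94, 91, 94, 87, 93, 86, 86, 85, 88, 87, 96, 91, 89, 91, 88, 95, 91, 98, 125, 139, 139, 132, 113, 107, 127, 144, 152, 149
107, 121, 127, 125, 110, 100, 98, 99, 94, 89, 85, 88, 90, 87, 89, 87, 92, 92, 91, 94, 88, 88, 91, 107, 131, 143, 140, 124, 106, 111, 133, 148, 146, 142
118, 136, 138, 133, 118, 109, 99, 101, 90, 96, 92, 93, 91, 91, 92, 96, 100, 93, 92, 94, 89, 93, 109, 125, 136, 140, 129, 112, 108, 123, 134, 131, 122, 120]]
```

The head now sits at the cheek, at px (298–306, 223–232). I push its back with the closed fingers to check that it is home.

>>> {"fn": "carry_out", "kwargs": {"deltas": [[[1,-0.04,-0.001,0,0,0,0],[1,-0.07,-0.001,0,0,0,0],[1,-0.0825,-0.001,0,0,0,0],[1,-0.0875,-0.001,0,0,0,0],[1,-0.0925,-0.001,0,0,0,0],[1,-0.095,-0.001,0,0,0,0],[1,-0.0975,-0.001,0,0,0,0],[1,-0.0975,-0.001,0,0,0,0]]]}}

```text
t: 15.1
position: [577.2, 51.1, 105.4]
orientation: [[-0.999, -0.033, -0.002], [-0.033, 0.999, -0.001], [0.002, -0.001, -1.0]]
contact_force: [-0.5, 0.1, -0.1]
grip_width: -0.4
```

>>> {"fn": "carry_out", "kwargs": {"deltas": [[[1,-0.0025,0,0,0,0,0],[1,-0.005,0,0,0,0,0],[1,-0.0075,0,0,0,0,0],[1,-0.0075,0,0,0,0,0]]]}}

```text
t: 15.5
position: [580.4, 51.2, 105.3]
orientation: [[-0.999, -0.033, -0.002], [-0.033, 0.999, -0.001], [0.002, -0.001, -1.0]]
contact_force: [-0.2, 0.0, -0.0]
grip_width: 0.1
```

>>> {"fn": "carry_out", "kwargs": {"deltas": [[[1,-0.0025,0,0,0,0,0],[1,-0.005,0,0,0,0,0],[1,-0.005,0,0,0,0,0]]]}}

```text
t: 15.8
position: [582.1, 51.3, 105.2]
orientation: [[-0.999, -0.033, -0.003], [-0.033, 0.999, -0.001], [0.003, -0.0, -1.0]]
contact_force: [-2.2, 1.6, 0.8]
grip_width: -0.3
```

>>> {"fn": "carry_out", "kwargs": {"deltas": [[[1,-0.0025,0,0,0,0,0],[1,-0.005,0,0,0,0,0],[1,-0.005,0,0,0,0,0]]]}}

```text
t: 16.1
position: [582.3, 51.6, 105.1]
orientation: [[-0.999, -0.033, -0.007], [-0.033, 0.999, -0.0], [0.007, -0.0, -1.0]]
contact_force: [-10.7, 2.3, 5.7]
grip_width: -0.0
```

>>> {"fn": "carry_out", "kwargs": {"deltas": [[[1,-0.0025,0,0,0,0,0],[1,-0.005,0,0,0,0,0],[1,-0.005,0,0,0,0,0]]]}}

```text
t: 16.4
position: [582.3, 51.7, 105.0]
orientation: [[-0.999, -0.033, -0.011], [-0.033, 0.999, -0.0], [0.011, -0.0, -1.0]]
contact_force: [-20.8, 0.2, 11.9]
grip_width: -0.1
```

There is a stiff stop at 582.3 mm, which suggests it is seated. I back off and look.

>>> {"fn": "carry_out", "kwargs": {"deltas": [[[1,0.03,0,0,0,0,0],[1,0.1,0,0,0,0,0],[1,0.2,0,-0.1,0,0,0],[1,0.3,0.2,-0.3,0,0,0],[1,0.3,0.0,-0.4,0,0,0],[1,0.3,0.0,-0.4,0,0,0],[1,0.3,0.0,-0.4,0,0,0]]]}}

```text
t: 17.1
position: [467.4, 46.7, 271.0]
orientation: [[-0.999, -0.032, 0.007], [-0.032, 0.999, -0.001], [-0.007, -0.002, -1.0]]
contact_force: [1.1, -0.5, -0.5]
grip_width: 0.4
```

```bash
python3 - <<'E'
from h import *
o=get_obs();print(o['position'],o['contact_force'])
c=cap('scene');t=cap('top')
im=c['img'][:,:,::-1];it=t['img'][:,:,::-1]
a=cv2.resize(im[195:255,265:325],(400,400),interpolation=cv2.INTER_CUBIC);b=cv2.resize(it[175:235,280:340],(400,400),interpolation=cv2.INTER_CUBIC)
cv2.imwrite('pics/s9.png',np.clip(np.hstack([a,b]).astype(float)*1.4,0,255).astype(np.uint8))
E
```

```text
[467.37430068  46.69706178 270.98543443] [ 1.0836568  -0.46433573 -0.46520849]
```

View pics/s9.png

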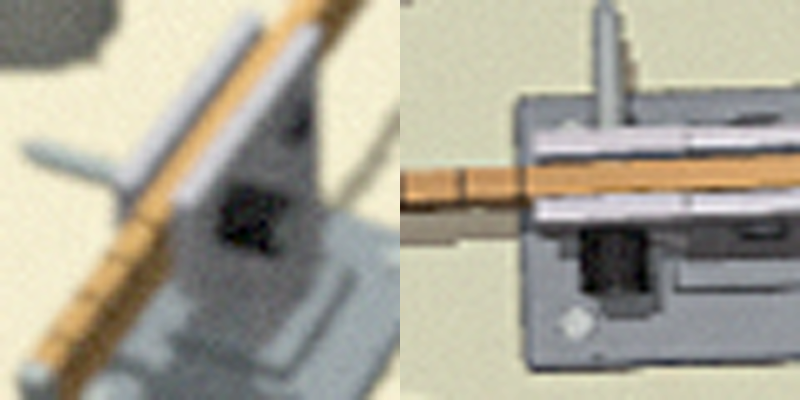

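The pin passes through both cheeks and the beam. In the left view the tip is at (35,150) and the head at (252,218), flush on the near cheek. In the right (top) view the head is at (613,262).

```bash
python3 -c "
from h import *
print(manip.sign_off())"
```

```text
the job is handed in; nothing more can be done
None
```

I locked the lever and handed the job in at about 17 s of the 58 s allowed. I pressed the beam level and carried the black-headed pin by its shaft about 40 mm into the holes. After letting go there, I drove it home by the head.

**Last checks:**
- **Seating:** pushing the head met a stiff stop, with 21 N and no further movement. The final pictures from both cameras show the pin through both cheeks and the beam, with its head against the near cheek. The robot was clear of everything.
- **Beam level:** I judged this from the pictures and from the pin passing through all three holes; I did not measure the angle.
- **Positions:** the stop came about 3 mm further in than my image-based estimate of the cheek, so I relied on the contact and the pictures for seating.
- **Bystanders:** the arm's path stayed clear of the scissors, onion, Petri dish and magnifier, and I saw no contact. I did not measure their positions again at the end.

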